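Turn a sandal sole and put it under the press plate

TASK

Take the spatula from its rest, reach with its blade under the overhanging edge of the sandal sole and flip the sole over onto the upper step of the wooden stand, tread side up, without the gripper ever touching the sole; then put the spatula back on its rest. Next lift the steel press plate off its slope, rest its low edge on the stand's two shoulders first while it is still clearly tilted, then pivot it gently down until it lies flat on the sole, centred across the two shoulders and square with the stand, and let go. Leave the other things on the bench alone.

Things in the scene. Friction and masses are not known exactly. Their poses are not given: they have to be found in the camera images.
- stand: fixed wooden stand; origin on the bench under its step line, x roughly to the robot's left. Lower step x -48 to 0, top 70 mm high; upper step x 0 to 100, top 77 high (y -74 to 74), with an end fence x 92-100, 6 mm higher. Shoulders at y +-74 to +-88, x -12 to 20, top 87 high, each with a stop at x -12 to -6, 6 mm higher. Free down to the bench on the -x side of the lower step.
- sole_mid (a point): centre of the loose cork sandal sole, dark rubber tread beneath; 130 (y) x 72 toe, 62 heel (x) x 10 mm, 60 g, z up at start. Straight +x side, 36 mm out, about 4 mm from the riser between the steps. The -x side (31 mm out at mid length) overhangs the lower step by about 23 mm; lifted there, it tips about the riser and falls over onto the upper step.
- spatula_grip (a point): grip point, mid-height in the wooden handle of the loose cranked spatula, 90 g. x to the blade's tip, z up when the blade is level. Handle x -50 to 30 from here, 14 wide (y), 20 tall (z). Steel blade 60 x 60 x 3 mm: tip 110 mm ahead, underside 40 and top 37 mm below this point; thin neck behind the blade.
- rest: fixed spatula rest; origin on the bench, x along the spatula. Base board 6 mm thick carries the blade, spatula level; a block at x -100 to -75, top 36 mm high, carries the rear of the handle between two cheeks 28 mm apart, 47 mm high. With the spatula home its grip point is at x -50, y 0, z 46 mm.
- easel: fixed plywood easel whose top carries the press plate, sloping 35 degrees, rising along its x axis (roughly to the robot's left), with a low lip at the bottom. Origin on the bench under the plate.
- plate_grip (a point): grip point on the upright tab of the loose steel press plate, 0.8 kg. Plate 100 (x) x 170 (y) x 6 mm (z); x to its high edge, z its normal, tilted 35 degrees at the start. Tab at its middle: 12 thick (x), 60 long (y), 46 mm above the plate. This point is 34 mm above the underside, 28 above the top face.
- plate_edge (a point): middle of the plate's low (-x) edge, on its underside; 50 mm in -x and 34 mm in -z from the grip point.
- last: bystander: green plastic child's shoe last, 155 x 52 x 70 mm, origin under its middle
- hammer: bystander: hammer lying on the bench, origin at its underside
- jar: bystander: jar 70 mm across and 85 tall, origin under it
- tacks: bystander: small open steel tray 100 x 75 x 35 mm, origin under it
Mind the look-alikes: they are no part of the job. Leave any pink look-alike of the part that bears plate_grip alone. Leave any red look-alike of the rest alone.

How it is judged:
By the outcome, as a careful person would: the job done as asked, in the order asked, and still so for the second after the job is handed in, with the robot touching nothing.
It also fails if it takes over 72 s, if anything falls off the work surface, if the arm or the gripper's body presses on something with over 40 N, if the wrist force passes 120 N, or if a joint passes its speed limit or range.

ROBOT

A 6-joint arm with a two-finger parallel gripper is mounted at the origin on the work surface. World frame = base frame: x ahead of the robot, y to its left, z up, the work surface at z = 0. Lengths are in mm, angles in rad, forces in N, time in s.
With the tool pointing down it reaches from about 150 to 775 mm from the base axis. Payload 6.1 kg.
Tool frame: the origin (TCP) lies on the centre line of the jaws, within the pads' length; the fingertips stand 25 mm ahead of it and the grasp point (between the pads) lies 6 mm ahead of it (bot.tips_ahead is the distance from the TCP to the fingertips, in mm); z points along the fingers, y is the line along which they close (so a half turn about z gives the same grasp; the last joint's range is limited). The gripper opens to 85 mm and grips with 20 to 120 N. Pads are 22 mm wide; open, the fingers measure 114 mm over their backs; the gripper's body (76 mm by 85 mm) begins 54 mm behind the grasp point. The pads swing forward as they close: fully open they stand 13 mm farther back than shut.
Start: joints at [-1.243, 0.126, -0.04, 1.405, 0, 1.571], TCP at [169.023, -497.031, 256.295] pointing down, gripper open.
Joint ranges: [-2.72, 2.72], [-0.95, 1.95], [-1.27, 1.35], [-1.78, 2.02], [-1.46, 1.47], [-3.14, 3.14]. Speed limits (rad/s): [2.39, 2.39, 3.01, 3.14, 3.14, 3.14].

INTERFACE

Orientations are given as a unit quaternion [x, y, z, w].
In Python, from station import bot gives the robot as it stands. Calls block until the motion is done:
- bot.reach(position, orientation): joint-space move of the TCP to a pose.
- bot.line_to(position, ori=None, speed=150): straight line of the TCP; ori=None keeps the orientation; speed is the mean speed in mm/s.
- bot.movej(angles): joint-space move.
- bot.grip(opening, f_grip=None): opening from 0.0 (shut) to 1.0 (fully open); f_grip is the grip in N (None keeps the last); returns when the fingers have stopped.
- bot.wait(seconds).
- bot.inverse_kinematics(position, orientation): joint angles nearest the present ones, or None.
- bot.read_state(): the state.
- bot.read_camera(name): name is "scene" or "top"; returns (picture, depth): 420x560x3 uint8, red, green, blue; 420x560 float32, mm along the optical axis (not along the pixel's ray), 0 where there is no reading.
- bot.camera_params(name): a dict with "K" (3x3 intrinsics, pixels), "dist" ([k1, k2, p1, p2, k3] as OpenCV has them; the pictures are not rectified), "R" (3x3) and "t" (3): a world point X has camera coordinates R X + t. Camera axes: x right, y down, z forward; pixel columns grow to the right and rows downward; lengths in mm; the calibration is good to about 2 mm. A picture is of the moment at which its call begins. camera_params takes no time and is no camera call.
A pose or a line that the arm cannot do raises bot.MotionError and nothing moves.
- bot.finish_job(): hands the job in; it is judged then, once.
The state is a dict: "t": time; "joint_positions": joint angles; "qd": joint speeds; "tau": joint torques, N m; "ee_pos": TCP position; "orientation": TCP orientation; "force": force on the tool from outside, world axes, zero at the start; "ft_torque": the same for the moment, N m; "width": opening from 0.0 (shut) to 1.0 (fully open); "grip_force": force on a finger pad.
Only numpy, scipy, OpenCV 4.12 (cv2) and the standard library are available. Lean on these libraries where they do the work, as an engineer would, in place of code of your own. Each camera call takes 0.05 s, during which the arm holds its last target. There are 200 camera calls.

## Working session

There is one attempt and no reset: what is moved stays moved. The work goes in short steps, each a Python script; the robot and the scene stay as the last script left them, time stands still between calls to the robot, and variables do not carry over. Pictures are saved under pics/ and viewed, at most 10 in all, crops included, and the job is handed in when it is done.

```bash
ls; mkdir -p pics; python3 - <<'E'
from station import bot
import cv2,numpy as np
for n in("scene","top"):
    p,d=bot.read_camera(n); cv2.imwrite(f"pics/{n}0.png",p[:,:,::-1]); np.savez(f"{n}0.npz",p=p,d=d)
    c=bot.camera_params(n); print(n,{k:np.round(v,3).tolist() for k,v in c.items()})
print(bot.read_state(),bot.tips_ahead)
E
```

```text
pics
scene {'K': [[389.469, 0.0, 276.71], [0.0, 389.469, 199.206], [0.0, 0.0, 1.0]], 'dist': [-0.027, 0.0, 0.0, 0.0, 0.0], 'R': [[0.742, 0.671, 0.013], [0.555, -0.602, -0.574], [-0.377, 0.433, -0.819]], 't': [-382.03, -235.445, 1407.661]}
top {'K': [[427.065, 0.0, 275.199], [0.0, 427.065, 207.787], [0.0, 0.0, 1.0]], 'dist': [0.047, 0.0, 0.0, 0.0, 0.0], 'R': [[-0.002, -1.0, 0.006], [-0.989, 0.001, -0.147], [0.147, -0.007, -0.989]], 't': [-25.492, 528.302, 1014.863]}
{'t': 0.1, 'joint_positions': array([-1.24301293e+00,  1.26318620e-01, -4.04826694e-02,  1.40538466e+00,
       -7.05652958e-06,  1.57081430e+00]), 'qd': array([ 0.00054618, -0.00239676,  0.00176003, -0.00163839, -0.00024245,
       -0.00069203]), 'tau': array([-9.52447881e-04, -4.36904633e+01,  3.53607345e+01,  1.36826196e-02,
       -1.60448337e-05,  2.01979890e-05]), 'ee_pos': array([ 168.91742818, -496.74873062,  255.61800605]), 'orientation': array([ 9.86601019e-01,  1.63150075e-01, -1.16852090e-04, -6.84925454e-04]), 'force': array([-0.54360127,  0.14953284,  0.19362729]), 'ft_torque': array([-0.01407994,  0.01133104, -0.02785678]), 'grip_force': 0.0, 'width': 0.998529657917319} 25.0
```

View pics/top0.png

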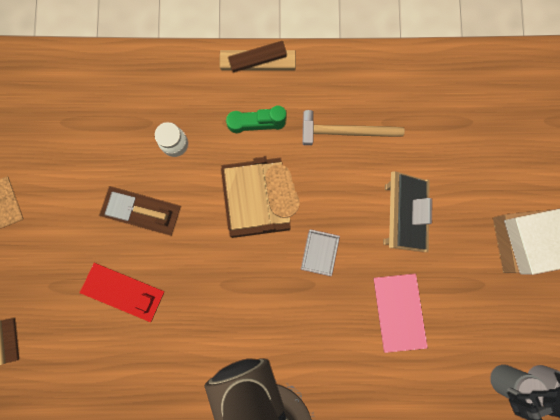

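View pics/scene0.png

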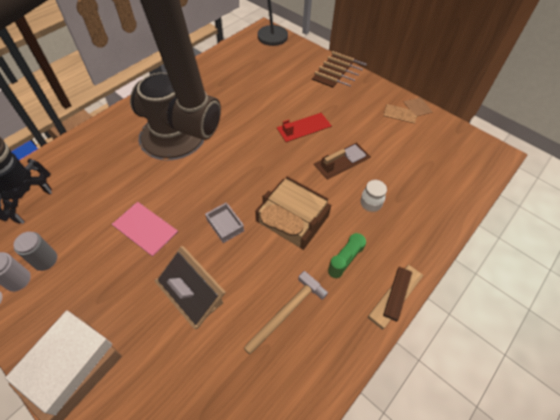

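Candidates:
- **Rest and spatula:** the dark rest with the steel blade at top (140,210) is the one. The red look-alike is at (122,292).
- **Plate:** the dark plate on the easel at (410,212). The pink look-alike is at (400,313).
- **Sole:** on the stand at (282,190). The cork sheet at (8,203) is not it.

Next I check these in a rectified, enlarged crop and use the depth.

```bash
cat > h.py <<'E'
import numpy as np,cv2
from station import bot
from scipy.spatial.transform import Rotation as Rn
def cloud(n,p,d):
    c=bot.camera_params(n);K=np.array(c["K"]);R=np.array(c["R"]);t=np.array(c["t"])
    v,u=np.mgrid[:d.shape[0],:d.shape[1]]
    q=cv2.undistortPoints(np.c_[u.ravel(),v.ravel()].astype(np.float64)[:,None],K,np.array(c["dist"])).reshape(-1,2)
    X=np.c_[q,np.ones(len(q))]*d.reshape(-1,1)
    return ((X-t)@R).reshape(*d.shape,3)
def proj(n,P):
    c=bot.camera_params(n)
    return cv2.projectPoints(np.array(P,float).reshape(-1,1,3),cv2.Rodrigues(np.array(c["R"]))[0],np.array(c["t"]),np.array(c["K"]),np.array(c["dist"]))[0].reshape(-1,2)
def snap(n): 
    p,d=bot.read_camera(n); return p,cloud(n,p,d)
E
python3 - <<'E'
from h import *
tiles=[]
z=np.load("top0.npz");p,d=z["p"],z["d"];W=cloud("top",p,d);np.save("W.npy",W)
print("bench z",[np.round(np.percentile(W[a:b,c:e,2],[5,50,95]),1) for a,b,c,e in((250,270,180,215),(80,100,100,140),(330,380,430,480))], "zero",(d==0).mean())
for (r,c) in((180,75),(150,205),(165,370)):
    cr=p[r:r+90,c:c+110,::-1]; h=np.clip(W[r:r+90,c:c+110,2]*2,0,255).astype(np.uint8)
    tiles.append(np.hstack([cv2.resize(cr,(396,324),interpolation=cv2.INTER_CUBIC)[:200*324//200][:,:], ]))
    tiles[-1]=cv2.resize(cr,(264,216),interpolation=cv2.INTER_CUBIC)
    tiles[-1]=np.vstack([tiles[-1],cv2.resize(cv2.applyColorMap(h,cv2.COLORMAP_JET),(264,216),interpolation=0)])
cv2.imwrite("pics/crop.png",np.hstack(tiles))
def s(n,u,v): print(n,(u,v),np.round(W[v,u],1))
for a in(("blade",120,206),("handle",150,212),("step",245,195),("sole",282,190),("sole",285,175),("sole",285,210),("plate",410,185),("plate",410,235),("plate",400,190),("plate",400,235),("tab",421,211)): s(*a)
E
```

```text
bench z [array([-3.3,  0.1,  3.3]), array([-3.8, -0.4,  3.3]), array([-3. ,  0.3,  3.5])] zero 0.00407312925170068
blade (120, 206) [538.3 365.3   6.1]
handle (150, 212) [516.  275.6  55.2]
step (245, 195) [553.9  45.9  75. ]
sole (282, 190) [565.3 -42.6  78.9]
sole (285, 175) [601.4 -49.9  80.9]
sole (285, 210) [517.  -49.5  78.9]
plate (410, 185) [ 578.4 -350.5   71.4]
plate (410, 235) [ 458.2 -345.4   69. ]
plate (400, 190) [ 562.8 -320.6   89.3]
plate (400, 235) [ 456.2 -314.6   93.2]
tab (421, 211) [ 512.9 -367.7   87.8]
```

View pics/crop.png

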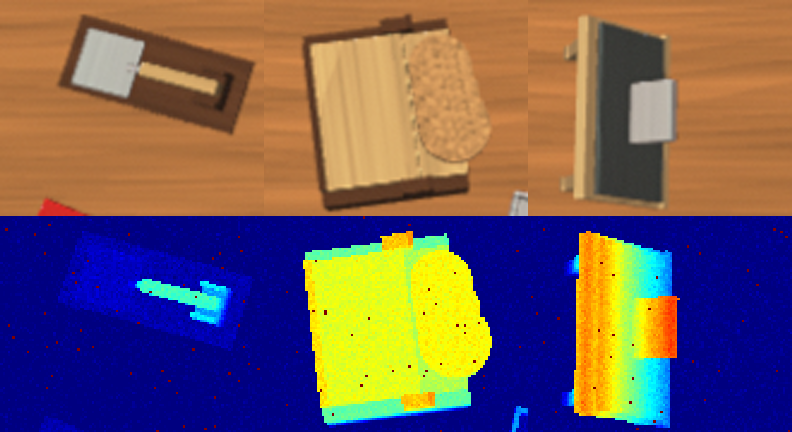

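The crop confirms the choice: steel-bladed spatula on the dark rest, cork sole on the stand's lower step (toe at the bottom), dark plate with a light tab on the easel. Next I fit the poses by matching height models to the cloud.

```bash
cat > fit.py <<'E'
from h import *
from scipy.optimize import minimize
def loc(P,q): # world xy -> local, q=(x,y,yaw)
    c,s=np.cos(q[2]),np.sin(q[2]);D=P[:,:2]-q[:2]
    return D[:,0]*c+D[:,1]*s,-D[:,0]*s+D[:,1]*c
def mstand(x,y):
    a=abs(y);h=np.zeros_like(x)
    h[(x>-48)&(x<0)&(a<74)]=70; h[(x>=0)&(x<100)&(a<74)]=77; h[(x>=92)&(x<100)&(a<74)]=83
    h[(a>=74)&(a<88)&(x>-48)&(x<100)]=SH[0]
    h[(a>=74)&(a<88)&(x>-12)&(x<20)]=87; h[(a>=74)&(a<88)&(x>-12)&(x<-6)]=93
    return h
SH=[50]
def mrest(x,y): # spatula home included
    h=np.zeros_like(x);a=abs(y)
    h[(x>-105)&(x<70)&(a<36)]=6
    h[(a<30)&(x>0)&(x<60)]=9
    h[(a<18)&(x>-100)&(x<-75)]=47
    h[(a<7)&(x>-100)&(x<-20)]=56
    return h
def fit(W,m,q0,rad,cap):
    P=W.reshape(-1,3);P=P[np.isfinite(P).all(1)&(np.hypot(P[:,0]-q0[0],P[:,1]-q0[1])<rad)&(P[:,2]>-20)&(P[:,2]<150)]
    f=lambda q:np.minimum(abs(P[:,2]-m(*loc(P,q))),cap).mean()
    best=min((minimize(f,np.add(q0,[a,b,c]),method="Nelder-Mead",options=dict(initial_simplex=np.add(q0,[a,b,c])+np.array([[0,0,0],[8,0,0],[0,8,0],[0,0,.06]]),xatol=.02,fatol=1e-4)) for a in(-8,0,8) for b in(-8,0,8) for c in(-.1,0,.1)),key=lambda r:r.fun)
    return best.x,best.fun
E
cat > f1.py <<'E'
from fit import *
z=np.load("top0.npz");p=z["p"].astype(int);W=np.load("W.npy")
st=W[152:158,250:0:-1]
P=W[150:240,215:300].reshape(-1,3); hist=np.histogram(P[:,2],np.arange(20,100,3));print(dict(zip(hist[1].astype(int),hist[0])))
band=P[(P[:,2]>35)&(P[:,2]<64)];SH[0]=np.median(band[:,2]);print("side strip",SH[0])
qs,fs=fit(W,mstand,[553,10,1.5],150,8);print("stand",qs,fs)
qr,fr=fit(W,mrest,[532,325,1.35],110,8);print("rest fit",qr,fr)
# sole: points above lower step in stand frame
x,y=loc(P,qs);m=(x<-3)&(x>-90)&(abs(y)<72)&(P[:,2]>75)&(P[:,2]<88);print("sole z",np.median(P[m,2]),"stand-local x",np.percentile(x[m],[1,50,99]),"y",np.percentile(y[m],[1,50,99]))
mm=m&(abs(y-y[m].mean())<10);print(" mid x range",np.percentile(x[mm],[1,99]),cv2.minAreaRect(np.c_[x,y][m].astype(np.float32)))
# spatula handle
H=W[190:235,100:182].reshape(-1,3);C=p[190:235,100:182].reshape(-1,3)
h=H[(H[:,2]>51)&(H[:,2]<62)];c,_=h.mean(0),0;v=np.linalg.svd(h-c)[2][0];v*=np.sign(v[1]);print("handle",c,np.arctan2(v[1],v[0]),np.percentile((h-c)@v,[1,99]))
b=H[(C.min(1)>120)&(H[:,2]<30)];print("blade",len(b),np.median(b,0),cv2.minAreaRect(b[:,:2].astype(np.float32)))
# plate
Q=W[165:255,375:440].reshape(-1,3);C=p[165:255,375:440].reshape(-1,3)
d=Q[(C.max(1)<85)&(Q[:,2]>25)&(Q[:,2]<120)]
for _ in range(3):
    c=d.mean(0);n=np.linalg.svd(d-c,full_matrices=False)[2][2];n*=np.sign(n[2]);d=d[abs((d-c)@n)<5]
print("normal",n,"tilt",np.degrees(np.arccos(n[2])))
print("normal yaw",np.arctan2(-n[1],-n[0]))
ex=np.array([-n[0],-n[1],0]);ex/=np.linalg.norm(ex);ex=ex-n*(ex@n);ex/=np.linalg.norm(ex);ey=np.cross(n,ex)
uv=np.c_[(d-c)@ex,(d-c)@ey];r=cv2.minAreaRect(uv.astype(np.float32));print(r,np.percentile(uv,[.5,99.5],axis=0))
k=uv[:,0]<0
t=Q[(C.min(1)>120)&(abs(C.max(1)-C.min(1))<25)];ht=(t-c)@n;t=t[ht>38];print("tab",len(t),np.median((t-c)@n),"uv",np.percentile(np.c_[(t-c)@ex,(t-c)@ey],[2,50,98],axis=0))
tc=np.array([np.mean(np.percentile((t-c)@ex,[3,97])),np.mean(np.percentile((t-c)@ey,[3,97]))])
print("c",c,"ex",ex,"ey",ey);print("grip pt",c+ex*tc[0]+ey*tc[1]+n*28)
E
python3 f1.py
```

```text
{np.int64(20): np.int64(7), np.int64(23): np.int64(9), np.int64(26): np.int64(3), np.int64(29): np.int64(5), np.int64(32): np.int64(8), np.int64(35): np.int64(8), np.int64(38): np.int64(7), np.int64(41): np.int64(6), np.int64(44): np.int64(9), np.int64(47): np.int64(7), np.int64(50): np.int64(7), np.int64(53): np.int64(16), np.int64(56): np.int64(132), np.int64(59): np.int64(276), np.int64(62): np.int64(79), np.int64(65): np.int64(33), np.int64(68): np.int64(169), np.int64(71): np.int64(242), np.int64(74): np.int64(1208), np.int64(77): np.int64(1632), np.int64(80): np.int64(788), np.int64(83): np.int64(187), np.int64(86): np.int64(85), np.int64(89): np.int64(19), np.int64(92): np.int64(21), np.int64(95): np.int64(2)}
side strip 59.8854056782605
stand [558.58521781  -4.29946843   1.70016091] 2.4850898303914697
rest fit [531.68782634 337.39902915   1.32012071] 2.0564225348516163
sole z 79.887500354697 stand-local x [-72.41455079 -36.78002164  -4.47011131] y [-63.29998473   1.77616056  59.49430414]
 mid x range [-68.81828699  -3.8545059 ] ((-38.90287780761719, -2.8497161865234375), (71.
[... 164 characters left out ...]
897173 365.67937149   8.55895917] ((538.5182495117188, 363.3110046386719), (68.40782165527344, 61.1302375793457), 77.55836486816406)
normal [-0.03795656 -0.56808137  0.82209662] tilt 34.70477237864465
normal yaw 1.5040801233532972
((-6.791694641113281, -3.1594924926757812), (100.37811279296875, 168.34072875976562), 0.6234891414642334) [[-54.71291102 -86.42220791]
 [ 41.93709821  80.25734986]]
tab 93 43.54457354052742 uv [[ -6.55742948 -32.22933618]
 [ -3.83017637  -1.83722443]
 [133.76264447  45.64405682]]
c [ 511.03931932 -350.19470108   68.85095675] ex [0.05480649 0.8202677  0.569348  ] ey [-9.97775299e-01  6.66667216e-02 -3.46944695e-18]
grip pt [ 513.28948396 -369.31158975   89.80404151]
```

```bash
cat > m.py <<'E'
from h import *
ST=np.array([558.6,-4.3]);SY=1.700
def frame(yaw,pitch): # pitch>0 raises the x axis
    return Rn.from_euler("z",yaw)*Rn.from_euler("y",-pitch)
def stand(x,y,z): return np.r_[ST+[x*np.cos(SY)-y*np.sin(SY),x*np.sin(SY)+y*np.cos(SY)],z]
def tool(R,g,axis,s):  # object frame R, grip point g, closing along object axis, sign s -> TCP pos, quat
    M=R.as_matrix();z=-M[:,2];y=s*M[:,axis];q=Rn.from_matrix(np.c_[np.cross(y,z),y,z])
    return g-6*z,q.as_quat()
SG=np.array([518.8,287.8,46]);SPY=1.318
def home(dz=0,s=1): return tool(frame(SPY,0),SG+[0,0,dz],1,s)
def spat(x,z,th,y=-2,s=1):  # blade tip (top face) at stand-local x,y height z, pitch th
    R=frame(SY,th);return tool(R,stand(x,y,z)-R.apply([110,0,-37]),1,s)
def arc(phi,s=1): return spat(-2-50*np.cos(phi),70+50*np.sin(phi),min(phi,.7),s=s)
PHI=np.radians([0,12,24,36,48,60,72,84,95,110])
PG=np.array([512.1,-371.2,88.5]);PY=1.511;PT=np.radians(34.9)
def plate0(d=0,s=1):
    R=frame(PY,PT);return tool(R,PG+R.apply([0,0,d]),0,s)
def plate(x,z,th,y=0,s=1): # low edge at stand-local x, height z
    R=frame(SY,th);return tool(R,stand(x,y,z)+R.apply([50,0,34]),0,s)
E
python3 - <<'E'
from m import *
for s in(1,-1):
    for n,p in [("home80",home(80,s)),("home",home(0,s)),("pre",spat(-100,150,0,s=s)),("in",spat(-52,66,0,s=s))]+[("arc%d"%np.degrees(f),arc(f,s)) for f in PHI[3::2]]+[("p60",plate0(60,s)),("p0",plate0(0,s)),("pl up",plate(-3,200,.61,s=s)),("pl",plate(-3,88,.61,s=s)),("flat",plate(-3,88,0,s=s))]:
        q=bot.inverse_kinematics(*p);print(s,n,np.round(p[0]),None if q is None else np.round(q,2))
E
```

```text
1 home80 [519. 288. 132.] [ 0.51  0.28 -0.12  1.17  0.   -0.81]
1 home [519. 288.  52.] [ 0.51  0.33 -0.24  1.    0.   -0.81]
1 pre [ 588. -212.  193.] [-0.35  0.32  0.07  1.32  0.   -2.05]
1 in [ 581. -165.  109.] [-0.28  0.31 -0.13  1.13  0.   -1.98]
1 arc36 [ 581. -159.   70.] [-0.49  0.61  0.1   1.45  0.5  -2.29]
1 arc59 [ 578. -142.   75.] [-0.48  0.63  0.1   1.5   0.56 -2.31]
1 arc84 [ 576. -122.   82.] [-0.46  0.6   0.07  1.48  0.57 -2.29]
1 arc110 [ 573. -100.   79.] [-0.43  0.58  0.02  1.44  0.58 -2.26]
1 p60 [ 510. -409.  143.] [-0.84  0.75  0.5   1.78  0.42 -0.88]
1 p0 [ 512. -375.   93.] [-0.81  0.71  0.32  1.63  0.43 -0.85]
1 pl up [557.  11. 261.] [-0.24  0.33  0.11  1.6   0.56 -0.44]
1 pl [557.  11. 149.] [-0.24  0.37 -0.09  1.37  0.56 -0.44]
1 flat [553.  42. 128.] [ 0.08  0.21 -0.22  1.14  0.   -0.05]
-1 home80 [519. 288. 132.] [ 0.51  0.28 -0.12  1.17  0.    2.33]
-1 home [519. 288.  52.] [ 0.51  0.33 -0.24  1.    0.    2.33]
-1 pre [ 588. -212.  193.] [-0.35  0.32  0.07  1.32  0.    1.09]
-1 in [ 581. -165.  109.] [-0.28  0.31 -0.13  1.13  0.    1.17]
-1 arc36 [ 581. -159.   70.] [-0.49  0.61  0.1   1.45  0.5   0.85]
-1 arc59 [ 578. -142.   75.] [-0.48  0.63  0.1   1.5   0.56  0.83]
-1 arc84 [ 576. -122.   82.] [-0.46  0.6   0.07  1.48  0.57  0.85]
-1 arc110 [ 573. -100.   79.] [-0.43  0.58  0.02  1.44  0.58  0.89]
-1 p60 [ 510. -409.  143.] [-0.84  0.75  0.5   1.78  0.42  2.26]
-1 p0 [ 512. -375.   93.] [-0.81  0.71  0.32  1.63  0.43  2.29]
-1 pl up [557.  11. 261.] [-0.24  0.33  0.11  1.6   0.56  2.7 ]
-1 pl [557.  11. 149.] [-0.24  0.37 -0.09  1.37  0.56  2.7 ]
-1 flat [553.  42. 128.] [ 0.08  0.21 -0.22  1.14  0.    3.09]
```

```bash
python3 - <<'E'
from m import *
bot.grip(.5,60)
bot.reach(*home(100,-1)); bot.line_to(*home(0,-1),speed=120)
bot.grip(0,80); print(bot.read_state()["width"],bot.read_state()["grip_force"])
bot.line_to(*home(150,-1),speed=150)
p,W=snap("top");H=W[150:260,60:200].reshape(-1,3)
s=bot.read_state();print(s["t"],s["ee_pos"],s["force"],s["ft_torque"])
cv2.imwrite("pics/g1.png",cv2.resize(p[140:270,60:230,::-1],None,fx=3,fy=3))
C=p[150:260,60:200].reshape(-1,3).astype(int)
b=H[(C.min(1)>110)&(np.ptp(C,axis=1)<30)&(H[:,2]>130)&(H[:,2]<190)];print(len(b),np.median(b,0),cv2.minAreaRect(b[:,:2].astype(np.float32)));print("expected blade centre",SG+[80*np.cos(SPY),80*np.sin(SPY),150-37])
A=np.c_[b[:,:2]-b[:,:2].mean(0),np.ones(len(b))];print("slope",np.linalg.lstsq(A,b[:,2],rcond=None)[0])
E
```

```text
0.14954253990781574 78.66402626037598
6.175 [518.29311952 287.53598415 200.68570252] [-1.35378895 -0.78162328 -0.51407222] [-0.07056167 -0.02554202 -0.04363681]
0 [nan nan nan] ((0.0, 0.0), (0.0, 0.0), 0.0)
expected blade centre [538.80899074 365.25734497 159.        ]
slope [0. 0. 0.]
  return _methods._mean(a, axis=axis, dtype=dtype,
  ret = um.true_divide(
<stdin>:11: RuntimeWarning: Mean of empty slice.
```

View pics/g1.png

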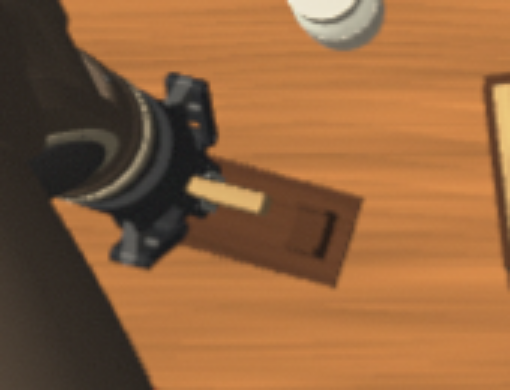

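The spatula is held, with the handle's rear visible at crop (235,193). Moving to the pre-insert pose to check the blade there.

```bash
python3 - <<'E'
from m import *
bot.reach(*spat(-100,165,0,s=-1)); bot.line_to(*spat(-100,66,0,s=-1),speed=150)
s=bot.read_state();print(s["t"],s["ee_pos"],spat(-100,66,0,s=-1)[0],s["force"])
tip=stand(-100,-2,66);bc=stand(-130,-2,66)
for n in("top","scene"):
    p,W=snap(n);np.savez(f"b_{n}.npz",p=p,W=W);u,v=proj(n,tip)[0];r=int(v)-55;c=int(u)-70
    im=cv2.resize(p[r:r+110,c:c+140,::-1],None,fx=4,fy=4)
    R=frame(SY,0)
    pts=[tip+R.apply(a) for a in([0,30,0],[0,-30,0],[-60,-30,0],[-60,30,0])]
    for q in proj(n,pts): cv2.circle(im,tuple(int(k) for k in (q-[c,r]+.5)*4),4,(255,0,255),1)
    cv2.imwrite(f"pics/b_{n}.png",im)
    D=(W.reshape(-1,3)-tip)@R.as_matrix();C=p.reshape(-1,3).astype(int)
    k=(abs(D[:,2])<15)&(D[:,0]>-70)&(D[:,0]<15)&(abs(D[:,1])<40)&(np.ptp(C,axis=1)<30)&(C.min(1)>90)
    D=D[k];print(n,len(D),np.round(np.median(D,0),1),np.round(np.percentile(D,[2,98],axis=0),1))
    if len(D)>20: print(np.linalg.lstsq(np.c_[D[:,:2],np.ones(len(D))],D[:,2],rcond=None)[0])
E
```

```text
8.8167 [ 588.21860735 -212.20440445  109.95908081] [ 587.64067342 -212.29192121  109.        ] [ 0.65242965  0.15515138 -0.11210079]
top 543 [-30.2   0.8  -0.1] [[-57.8 -26.5  -4.8]
 [ -2.   27.6   5.7]]
[-0.02940931  0.00813927 -0.85604834]
scene 296 [-22.5  -8.3  -0.4] [[-51.8 -30.8  -3.7]
 [ -0.8  21.9   3.3]]
[-0.00508724 -0.01816457 -0.72028482]
```

View pics/b_top.png

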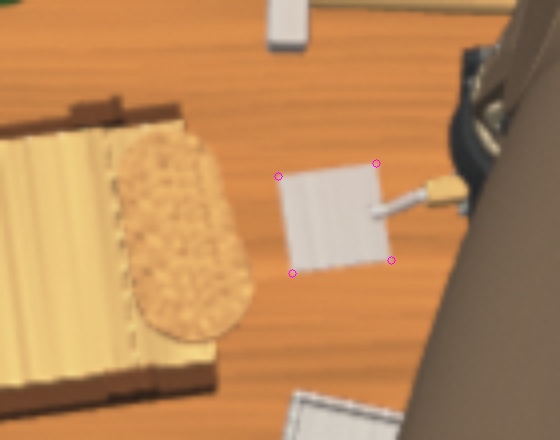

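The blade sits on the predicted corners, level and within 1 mm. Inserting and flipping.

```bash
python3 - <<'E'
from m import *
bot.line_to(*spat(-52,66,0,s=-1),speed=80)
print(bot.read_state()["force"])
for f in PHI:
    bot.line_to(*arc(f,-1),speed=70); print(int(np.degrees(f)),np.round(bot.read_state()["force"],1))
print(bot.read_state()["t"])
for n in("top","scene"):
    p,W=snap(n);np.savez(f"c_{n}.npz",p=p,W=W)
    u,v=proj(n,stand(20,0,80))[0];r=int(v)-60;c=int(u)-70
    cv2.imwrite(f"pics/c_{n}.png",cv2.resize(p[r:r+120,c:c+140,::-1],None,fx=4,fy=4))
a,b=[cv2.imread(f"pics/c_{n}.png") for n in("top","scene")]
cv2.imwrite("pics/c.png",cv2.resize(np.hstack([a,b]),(800,343)))
E
```

```text
[ 0.36263938 -0.00679176 -0.25830065]
0 [ 0.  -0.1 -1.4]
12 [-0.1  0.5 -0.6]
24 [-0.4 -0.4 -1.4]
36 [ 0.4 -0.2 -1.8]
48 [ 0.   0.1 -1.4]
59 [ 0.4  0.  -0.9]
72 [-0.5  0.2 -1.1]
84 [-0.1 -0.1 -1. ]
95 [ 0.9 -0.  -0.4]
110 [-0.6  0.7 -1.1]
12.8333
```

View pics/c.png

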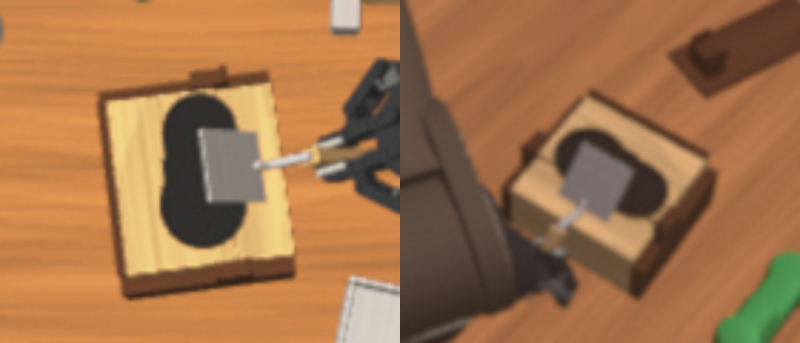

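The sole is flipped: the dark tread is up on the upper step (left view, around (205,170)). Withdrawing and returning the spatula.

```bash
python3 - <<'E'
from m import *
x=-2-50*np.cos(PHI[-1]);z=70+50*np.sin(PHI[-1])
bot.line_to(*spat(x-10,z+70,.7,s=-1),speed=150)
bot.reach(*home(120,-1)); bot.line_to(*home(15,-1),speed=150); bot.line_to(*home(0.5,-1),speed=40)
print(bot.read_state()["force"]); bot.grip(.45); bot.line_to(*home(110,-1),speed=180)
bot.reach(*plate0(110,1)); bot.grip(.6)
p,W=snap("top");np.savez("e_top.npz",p=p,W=W);print(bot.read_state()["t"])
from fit import *
H=W[185:240,95:185].reshape(-1,3);C=p[185:240,95:185].reshape(-1,3).astype(int)
h=H[(H[:,2]>51)&(H[:,2]<62)];c=h.mean(0);v=np.linalg.svd(h-c)[2][0];v*=np.sign(v[1]);print("handle (was 516,277.7,55.4; 1.311)",c,np.arctan2(v[1],v[0]))
b=H[(C.min(1)>120)&(H[:,2]<30)];print("blade",np.median(b,0))
P=W[140:250,205:310].reshape(-1,3);C=p[140:250,205:310].reshape(-1,3).astype(int)
lx,ly=loc(P,[*ST,SY]);m=(C.max(1)<70)&(P[:,2]>74)&(P[:,2]<100)&(abs(ly)<72)&(lx<90)&(lx>-20)
print("sole",m.sum(),np.median(P[m,2]),cv2.minAreaRect(np.c_[lx,ly][m].astype(np.float32)),np.percentile(np.c_[lx,ly][m],[.5,99.5],axis=0))
cv2.imwrite("pics/e.png",cv2.resize(p[130:270,80:460,::-1],None,fx=2,fy=2,interpolation=cv2.INTER_CUBIC))
E
```

```text
[ 0.25408346 -0.73394088  5.18262085]
20.575
handle (was 516,277.7,55.4; 1.311) [516.23597781 278.20589787  55.61665918] 1.3152551786769573
blade [537.94070425 365.29777976   8.69087213]
sole 1229 87.08650280785945 ((19.762630462646484, -2.6773452758789062), (123.69817352294922, 63.81634521484375), 82.97837829589844) [[-10.26857917 -63.18169353]
 [ 54.41549125  58.03742053]]
```

View pics/e.png

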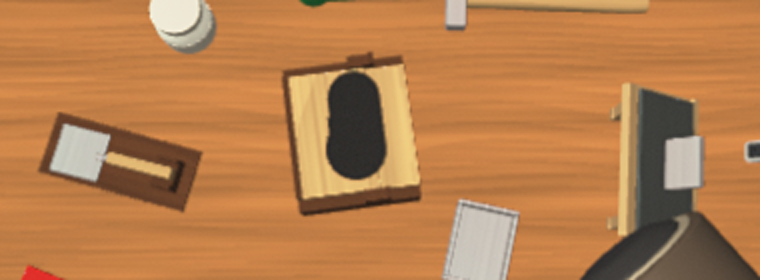

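The spatula is home and the sole lies tread-up at local x -10..54, top z 87. Now grasping the plate and hovering over the stand to measure it in the hand.

```bash
python3 - <<'E'
from m import *
bot.line_to(*plate0(25,1),speed=150); bot.line_to(*plate0(0,1),speed=70); print(bot.read_state()["force"])
bot.grip(0,110); s=bot.read_state();print(s["width"],s["grip_force"],s["force"])
bot.line_to(*plate0(50,1),speed=90)
p,q=plate0(50,1); bot.line_to(p+[0,0,110],q,speed=150); print(bot.read_state()["force"])
x,th=-3,np.radians(28)
bot.reach(*plate(x,130,th,s=1)); s=bot.read_state();print(s["t"],s["ee_pos"],plate(x,130,th)[0],s["force"],s["ft_torque"])
R=frame(SY,th).as_matrix();o=stand(x,0,130)
for n in("top","scene"):
    pic,W=snap(n);np.savez(f"f_{n}.npz",p=pic,W=W);D=(W.reshape(-1,3)-o)@R;C=pic.reshape(-1,3).astype(int)
    k=(abs(D[:,2]-6)<8)&(D[:,0]>-20)&(D[:,0]<120)&(abs(D[:,1])<105)&(C.max(1)<95);E=D[k]
    print(n,k.sum(),np.round(np.percentile(E,[.5,50,99.5],axis=0),1),cv2.minAreaRect(E[:,:2].astype(np.float32)),np.linalg.lstsq(np.c_[E[:,:2],np.ones(len(E))],E[:,2],rcond=None)[0])
    u,v=proj(n,o)[0];r=max(int(v)-75,0);c=int(u)-90
    im=cv2.resize(pic[r:r+150,c:c+180,::-1],(400,333))
    for q in proj(n,[o+R@a for a in([0,85,6],[0,-85,6],[100,-85,6],[100,85,6])]): cv2.circle(im,tuple(int(t) for t in (q-[c,r]+.5)*400/180),3,(255,0,255),1)
    cv2.imwrite(f"pics/f_{n}.png",im)
cv2.imwrite("pics/f.png",np.hstack([cv2.imread(f"pics/f_{n}.png") for n in("top","scene")]))
E
```

```text
[-0.34981277 -0.09601751 -0.19800548]
0.12441004905734258 107.72069692611694 [ 0.10586601 -5.04211952  0.35068853]
[-0.43686947  0.46775871 -9.26425942]
25.4083 [556.11718146  16.91774869 188.84026449] [555.71793972  17.8820713  188.79148185] [ 0.59533677 -1.48105486 -9.31289066] [-1.32682217 -0.16831939 -0.01764676]
top 2354 [[ -0.8 -82.4   1.6]
 [ 61.5  18.1   5.8]
 [ 97.8  83.9   9.6]] ((48.145660400390625, 0.4782867431640625), (101.55020904541016, 167.58534240722656), 0.005487249698489904) [-2.22010215e-03 -4.20567477e-03  5.96710437e+00]
scene 1141 [[ -0.7 -87.4  -0. ]
 [ 40.6 -42.9   4.9]
 [ 97.1  76.9  10. ]] ((48.35615158081055, -3.8547134399414062), (169.23980712890625, 98.609619140625), 89.8524169921875) [-4.54501879e-03 -1.17529203e-02  4.72697059e+00]
```

View pics/f.png

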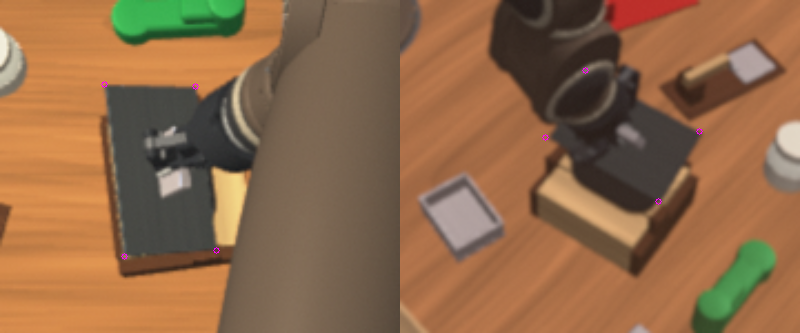

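Held squarely; the plate's measured corners match the prediction within about 1.5 mm. Now I touch the low edge down by force, then pivot, sliding slightly so that the edge's upper corner stays clear of the stops.

```bash
python3 - <<'E'
from m import *
th0=np.radians(28);X=lambda th:-3.0+6*np.sin(th)
bot.line_to(*plate(X(th0),100,th0),speed=120); bot.wait(.2)
F=lambda:np.mean([(bot.wait(.03),bot.read_state()["force"])[1] for _ in range(4)],axis=0)
f0=F();z=93;print("base",np.round(f0,2))
bot.line_to(*plate(X(th0),z,th0),speed=40)
while z>82:
    z-=.7;bot.line_to(*plate(X(th0),z,th0),speed=15);f=F()-f0
    if f[2]>3:break
    if abs(f[:2]).max()>6: print("side",f);break
print("contact z",z,np.round(f,1),bot.read_state()["t"])
for d in range(25,-1,-3):
    th=np.radians(max(d,0) if d>1 else 0);bot.line_to(*plate(X(th),z,th),speed=40);f=F()-f0;print(d,round(z,1),np.round(f,1))
    if f[2]>9:z+=.5
    elif f[2]<2:z-=.5
s=bot.read_state();print(s["t"],s["ee_pos"],np.round(s["ft_torque"],2))
pic,W=snap("scene");np.savez("k_scene.npz",p=pic,W=W)
u,v=proj("scene",stand(30,0,90))[0];r=int(v)-75;c=int(u)-90
cv2.imwrite("pics/k.png",cv2.resize(pic[r:r+150,c:c+180,::-1],None,fx=4,fy=4))
E
```

```text
base [ 0.37  0.29 -9.18]
contact z 87.39999999999998 [-1.4 -0.7  5.4] 29.6333
25 87.4 [-1.   0.2  7.1]
22 87.4 [-0.7  0.4  9.3]
19 87.9 [-0.7  0.3  7.6]
16 87.9 [-1.2 -0.1  6.7]
13 87.9 [-0.2  0.1  6.3]
10 87.9 [-1.4  0.2  6.1]
7 87.9 [-0.6 -0.1  6.5]
4 87.9 [-0.4  0.4  6.4]
1 87.9 [0.8 1.7 7.7]
33.0917 [552.96420198  42.56508676 128.20402087] [ 0.21 -0.09  0.12]
```

View pics/k.png

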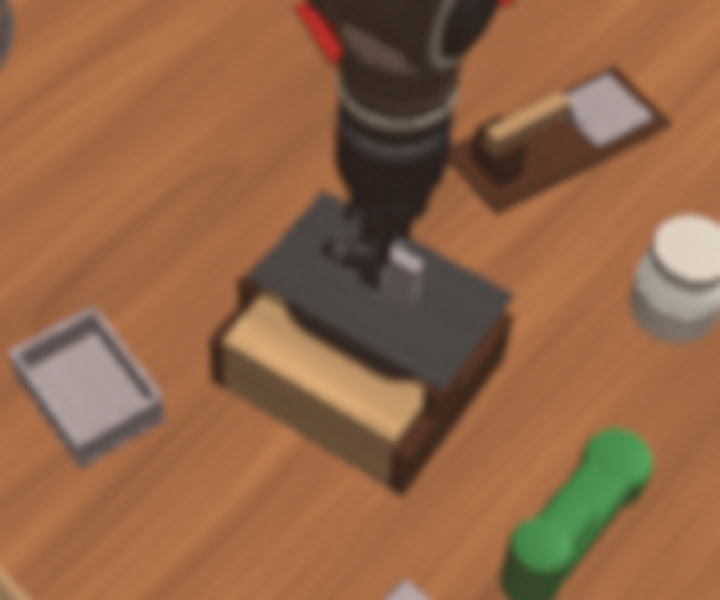

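The plate lies flat on the sole, its low edge inside the stops. Releasing, backing off and checking.

```bash
python3 - <<'E'
from m import *
bot.line_to(*plate(-3,87.6,0),speed=10);bot.wait(.2)
bot.grip(.4);bot.wait(.2);bot.line_to(*plate(-3,180,0),speed=90)
p,q=plate(-3,220,0);bot.reach(p+[-200,-280,60],q);bot.wait(.3)
print(bot.read_state()["t"],bot.read_state()["force"])
pic,W=snap("top");o=stand(0,0,0);R=frame(SY,0).as_matrix()
D=(W.reshape(-1,3)-o)@R;C=pic.reshape(-1,3).astype(int)
k=(abs(D[:,2]-93)<8)&(D[:,0]>-20)&(D[:,0]<120)&(abs(D[:,1])<105)&(C.max(1)<95);E=D[k]
k2=(C.max(1)<90)&(np.ptp(C,axis=1)<22)&k;E=D[k2]
print(len(E),np.median(E[:,2]),cv2.minAreaRect(E[:,:2].astype(np.float32)),np.linalg.lstsq(np.c_[E[:,:2],np.ones(len(E))],E[:,2],rcond=None)[0])
cv2.imwrite("pics/z.png",cv2.resize(pic[120:270,80:330,::-1],None,fx=3,fy=3,interpolation=cv2.INTER_CUBIC))
E
```

```text
36.9583 [-0.12332354  0.40785699 -0.66907254]
2775 92.80656901810484 ((42.41311264038086, 0.8386917114257812), (167.17323303222656, 106.57154083251953), 89.8650131225586) [8.92492223e-03 3.10699946e-04 9.23136355e+01]
```

View pics/z.png

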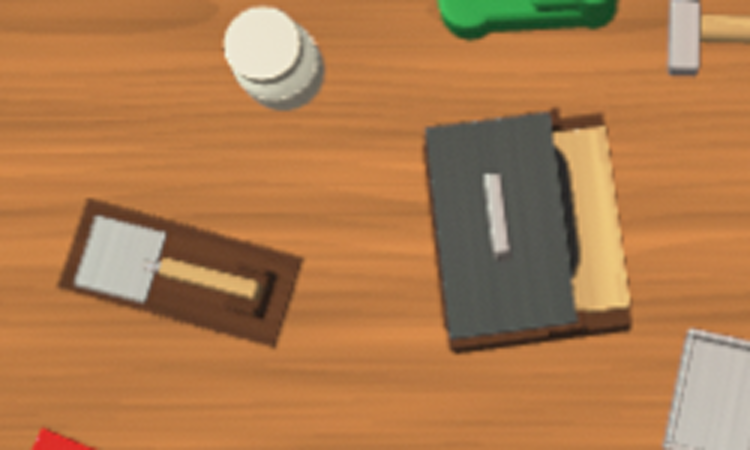

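The final view shows the plate flat (top at z 92.8, nominal 93), centred within 1 mm and square. The spatula is home and the bystanders in view look undisturbed.

```bash
python3 -c "
from station import bot
print(bot.finish_job())"
```

```text
the job is handed in; nothing more can be done
None
```

Job handed in at about 37 s of the 72 s allowed: the sole is flipped tread-up on the upper step, the spatula is back on its rest, and the plate was set down low edge first, pivoted flat, and measured within 1 mm of centre and square to the stand.

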